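# Clamp a seal stone in the engraver's vise and lock the adjuster

## Robot

A 6-joint arm with a two-finger parallel gripper is mounted at the origin on the work surface. World frame = base frame: x ahead of the robot, y to its left, z up, the work surface at z = 0. Lengths are in m, angles in rad, forces in N, time in s.
With the tool pointing down it reaches from about 0.35 to 0.775 m from the base axis. Payload 5.5 kg.
Tool frame: the origin (TCP) lies on the centre line of the jaws, within the pads' length; the fingertips stand 11 mm ahead of it and the grasp point (between the pads) lies 8 mm behind it (env.tip_reach is the distance from the TCP to the fingertips, in m); z points along the fingers, x is the direction in which the jaws open and shut, and the axes are right-handed (so a half turn about z gives the same grasp; the last joint's range is limited). The gripper opens to 85 mm and grips with 20 to 120 N. Pads are 22 mm wide; open, the fingers measure 114 mm over their backs; the gripper's body (76 mm by 85 mm) begins 54 mm behind the grasp point. The pads swing forward as they close: fully open they stand 13 mm farther back than shut.
Start: joints at [-1.371, 0.313, 0.046, 1.304, 0, 1.431], TCP at [0.192, -0.542, 0.242] pointing down, gripper open.
Joint ranges: [-2.76, 2.76], [-0.86, 1.69], [-1.03, 1.26], [-2.2, 2.34], [-1.47, 1.5], [-3.14, 3.14]. Speed limits (rad/s): [2.57, 2.57, 3.14, 3.14, 3.14, 3.14].

## Interface

Orientations are given as a unit quaternion [w, x, y, z].
In Python, from workcell import env gives the robot as it stands.
- The arm moves only by the tool carry_out, never from a script. Its argument "moves" is one flat list of numbers, 7 for each row, row after row: the gripper command: -1 is shut, 1 is fully open, values between are in proportion, then the shift along the tool's x, y, z in m, then the turn, a rotation vector about the tool's x, y, z in degrees. A call has exactly 5 rows; each row shifts and turns the pose as measured when the row begins, along the tool's axes as they then stand; what a row does not reach is not made up. A row lasts 1/8 s, in which the tool goes at most 62.5 mm and 10.7 degrees, less where a joint would pass 70% of its speed; a pose out of reach is approached as far as the arm can. A call is refused whole if a number of a shift passes 0.0625 or a number of a turn 10.7, either way. A call with a gripper value outside its range is refused whole. The fingers move at their own pace and stop on an object; "squeeze" is the grip in N (left out, the last holds). Time passes only in rows, so rows that do not move let the fingers close, or fill a call up. It gives the time, the measured TCP pose, the force and the opening at its end, in the units of the state.
- env.get_state(): the state, without advancing time (a new reading comes with each control period).
- env.read_camera(name): name is "scene" or "side" or "wrist"; returns the picture (480x640x3 uint8, red, green, blue); there is no depth.
- env.calibration(name): a dict with "camera_matrix" (3x3 intrinsics, pixels), "rvec" (rotation vector, rad) and "tvec" (3), from world to camera coordinates, as OpenCV has them; the wrist camera has in their place "hand_eye" (4x4, takes a point from camera to tool coordinates, whose origin is the TCP and whose axes are the tool frame's). Camera axes: x right, y down, z forward; pixel columns grow to the right and rows downward; lengths in m; the calibration is good to about 2 mm. A picture is of the moment at which its call begins: read the wrist's pose just before it. calibration takes no time and is no camera call.
- env.hand_in(): hands the job in, once; it reports no verdict.
The state is a dict: "clock": time; "joint_pos": joint angles; "qvel": joint speeds; "tau": joint torques, N m; "tcp_pos": TCP position; "orientation": TCP orientation; "wrist_force": force on the tool from outside, world axes, zero at the start; "ft_torque": the same for the moment, N m; "finger_gap": finger opening in m.
Only numpy, scipy, OpenCV 4.12 (cv2) and the standard library are available. Lean on these libraries where they do the work, as an engineer would, in place of code of your own. Each camera call takes 0.05 s, during which the arm holds its last target. There are 200 camera calls.

## Task

The seal stone stands loose in the engraver's vise, whose adjuster is locked. Push the lock ring's upright peg round to loosen the ring well clear of its tight position (at least 40 degrees), turn the bar knob above it clockwise until the jaw holds the stone snugly against the back jaw, with a gentle 10 to 15 newtons and never more than 25 or the stone chips, and then swing the lock ring back until it is tight. Leave the stone standing flat in the vise and do not disturb the other things on the table.

Things in the scene. Friction and masses are not known exactly. Their poses are not given: they have to be found in the camera images.
- vise_bed (a point): the vise's bed: a point on its flat top, 22 mm above the table, about under the stone. The vise is a fixed wooden base 84 (x) x 212 (y) x 14 mm with an iron bed; this frame has the vise's directions: z up, +y is the way in which the jaw closes, towards the back jaw, and the ring and knob stand on the -y side. The back jaw is a fixed iron block 56 x 20 x 26 mm on the bed beyond the stone; how far beyond differs each time (5 to 14.5 mm of total free play between jaws and stone)
- knob_grip (a point): grip centre of the adjuster's knob: an upright flat bar 44 mm long, 14 mm thick and 32 mm high (14 mm below to 18 mm above this point), on the vertical axis that it shares with the lock ring, 82 mm above the table. This frame turns with the knob: x along the bar, y across it, z up. Under the bar is a disc of 42 mm diameter whose top is 18 mm below this point
- adjuster (a joint): angle of the knob, rad; 0 at the start, grows CLOCKWISE seen from above (range -0.25 to 1.7); each rad moves the jaw 12 mm towards the stone. Cannot be turned while the lock ring is tight. With the ring loose it takes a steady 0.25 N m to turn, plus 0.012 N m for each newton of clamping force, and stays where it is left
- ring_peg (a point): middle of the upright free part of the lock ring's peg: a vertical round steel pin of 14 mm diameter, its top 14 mm above this point and its foot 31 mm below, on the end of a 10 mm round arm, 75 mm from the vertical axis of ring and knob. The ring itself (60 mm diameter) lies under the knob, 33 to 47 mm above the table; the arm's top is 45 mm above the table and the peg's top 80 mm. At the start the peg stands on the vise's -x side of the axis
- lock_ring (a joint): angle of the lock ring, rad; about 0 as found (tight), grows COUNTER-CLOCKWISE seen from above as it is loosened, to a stop at 1.25 (peg then on the vise's -y side); free of the adjuster above 0.3. It is tight again at 0.03 or less, and stops dead at -0.12. The loose ring drags with 0.3 N m (4 N at the peg), and it takes 0.4 to 0.6 N m (6 to 8 N at the peg) near tight; it stays where it is left
- jaw: the vise's sliding iron jaw, driven by the adjuster, with a sprung steel face plate 48 mm wide (10 N per mm, 4 mm travel) that bears on the stone from 24 to 49 mm above the table; the origin is not on the part
- jaw_face (a point): middle of the jaw's face plate, the face that touches the stone; same directions as the vise bed
- stone: the seal stone to be clamped: upright block 24 x 24 x 44 mm with a small rounded top (to 61 mm), 100 g, standing loose on the bed between jaw face and back jaw; origin at the centre of its underside
- stone_center (a point): centre of the seal stone's block, 22 mm above its underside; z up along the stone
- seal_tall_mid (a point): spare seal stone, upright block 20 x 20 x 50 mm, stands beside the vise; point at its centre (to be left alone)
- seal_wide_mid (a point): spare seal stone, upright block 28 x 28 x 40 mm, stands beside the vise; point at its centre (to be left alone)
- graver_grip (a point): engraver's hand tool 150 mm long lying flat beside the vise; point on its handle (to be left alone)
- paste_pot_mid (a point): round lidded ceramic paste pot, 76 mm wide and 42 mm high; point at its centre (to be left alone)
- mug_in (a point): open mug, 80 mm wide and 95 mm high; point at its inner floor (to be left alone)
- paperweight_mid (a point): brass bar paperweight 30 x 180 x 20 mm; point at its centre (to be left alone)
- brush_mid (a point): writing brush 240 mm long lying flat; point at its middle (to be left alone)
There are look-alikes about, which are no part of the job. What is shaped like the stone but blue or green is not meant.

How it is judged:
On the way, in this order (a step that is already met when the one before it is completed fails the run):
1. the lock ring is loosened by at least 0.6 rad (value of joint lock_ring above 0.6 rad), for 0.2 s.
2. with the lock ring loose, the jaw has been closed on the stone with 6 to 20 N (value of joint lock_ring above 0.4 rad and contact force between jaw and stone between 6 and 20 N), for 0.3 s.
At the end, for the whole second after the job is handed in: the lock ring is tight again (0.03 rad or less), the jaw presses the stone with 5 to 20 N, and the stone stands upright (within 0.08 rad) and flat on the bed (within 3 mm) (value of joint lock_ring below 0.03 rad and contact force between jaw and stone between 5 and 20 N and angle between stone_center's own z axis and vertical below 0.08 rad and z of stone_center in the frame of vise_bed between 0.019 and 0.025 m); the robot touches nothing.
It fails at once if the jaw presses the stone with more than 25 N (it chips) (contact force between jaw and stone above 25 N).
It fails at once if another thing on the table is moved by more than 30 mm (distance of any of seal_tall_mid, seal_wide_mid, graver_grip, paste_pot_mid, mug_in, paperweight_mid, brush_mid from where it was at the start of the episode above 0.03 m).
It also fails if it takes over 72 s, if anything falls off the work surface, if the arm or the gripper's body presses on something with over 40 N, if the wrist force passes 120 N, or if a joint passes its speed limit or range.

## Working session

There is one attempt and no reset: what is moved stays moved. The work goes in short steps, Python scripts to look and compute and a tool call to move; the robot and the scene stay as the last step left them, time stands still between calls to the robot, and variables do not carry over. Pictures are saved under pics/ and viewed, about 8 in all and at most 12, crops included, and the job is handed in when it is done.

Besides the shell and the picture viewer there is one more tool, called after "Call:" in YAML: its name, and indented under it one key for each argument. carry_out: Moves the arm, as the interface text tells. Its arguments: {"type":"object","properties":{"moves":{"type":"array"},"squeeze":{"type":"number"}},"required":["moves"]}

```bash
ls; mkdir -p pics
python3 - <<'E'
from workcell import env
import cv2
s=env.get_state(); print(s)
for n in ["scene","side"]:
    cv2.imwrite(f"pics/{n}0.png",env.read_camera(n)[:,:,::-1]); print(n,env.calibration(n))
print(env.calibration("wrist"))
E
```

```text
pics
{'clock': 0.0, 'joint_pos': array([-1.37062592e+00,  3.14010774e-01,  4.49754384e-02,  1.30356996e+00,
       -1.08693007e-05,  1.43122611e+00]), 'qvel': array([ 1.20993246e-03, -1.67424674e-04,  6.73363557e-04,  7.79097919e-04,
        2.28999353e-05, -1.48872947e-03]), 'tau': array([ 6.04411780e-04, -4.80620885e+01,  2.98536891e+01,  1.92417571e-02,
        8.49706908e-06, -6.10279443e-06]), 'tcp_pos': array([ 0.19152208, -0.54165676,  0.24140148]), 'orientation': array([-6.15938239e-04,  8.16468453e-01, -5.77389337e-01, -6.62372316e-04]), 'wrist_force': array([0.33064992, 0.46572852, 0.15607648]), 'ft_torque': array([-0.00133127, -0.00959513,  0.00138405]), 'finger_gap': 0.08559482230254169}
scene {'camera_matrix': array([[464.40652169,   0.        , 316.12304663],
       [  0.        , 464.40652169, 243.21897798],
       [  0.        ,   0.        ,   1.        ]]), 'rvec': array([ 2.19595057,  1.56200016, -0.4277231 ]), 'tvec': array([-0.19328075, -0.41372625,  1.31592724])}
side {'camera_matrix': array([[531.17239671,   0.        , 321.48308586],
       [  0.        , 531.17239671, 242.5842861 ],
       [  0.        ,   0.        ,   1.        ]]), 'rvec': array([ 0.52943658, -2.72281851,  1.09079198]), 'tvec': array([0.51267214, 0.19333584, 1.06159966])}
{'camera_matrix': array([[378.78853842,   0.        , 327.50818849],
       [  0.        , 378.78853842, 241.23671211],
       [  0.        ,   0.        ,   1.        ]]), 'hand_eye': array([[ 9.99998908e-01,  9.61463979e-04, -1.12272101e-03,
        -3.62045280e-04],
       [-5.49766882e-04,  9.46980106e-01,  3.21291732e-01,
        -8.26705335e-02],
       [ 1.37210489e-03, -3.21290764e-01,  9.46979600e-01,
        -1.32097583e-01],
       [ 0.00000000e+00,  0.00000000e+00,  0.00000000e+00,
         1.00000000e+00]])}
```

View pics/scene0.png

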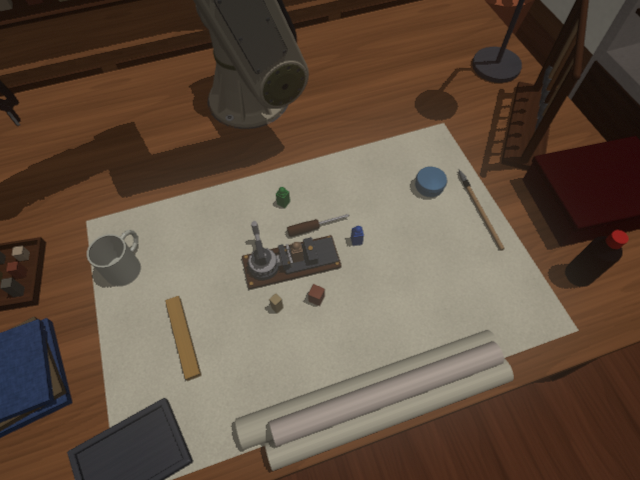

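View pics/side0.png

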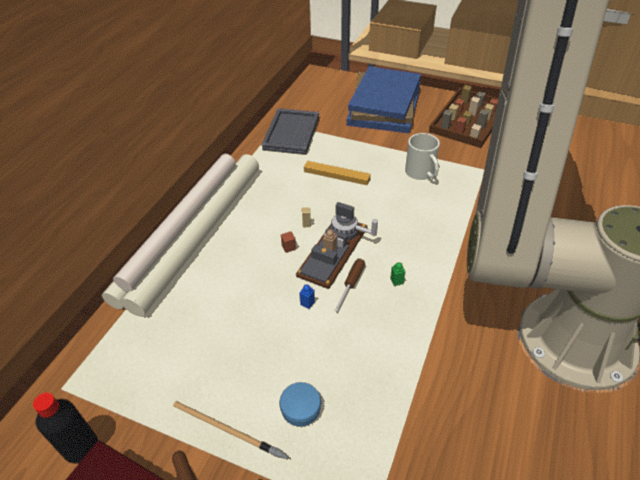

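The scene view shows the vise at about (292,262), with the knob and ring near (262,258), the peg near (255,230) and the stone near (297,248). In the side view the knob is at (345,212), the peg at (375,227) and the stone at (328,240). Blue (357,235) and green (283,196) figures are look-alikes. The spare stones are at (276,303) and (316,295).

```bash
cat > h.py <<'E'
import numpy as np,cv2
from scipy.spatial.transform import Rotation as R
def cam(env,n,s=None):
    c=env.calibration(n);K=c["camera_matrix"]
    if n=="wrist":
        q=s["orientation"];T=np.eye(4);T[:3,:3]=R.from_quat([q[1],q[2],q[3],q[0]]).as_matrix();T[:3,3]=s["tcp_pos"]
        T=T@c["hand_eye"];return K,T[:3,:3],T[:3,3]
    r=cv2.Rodrigues(c["rvec"])[0];return K,r.T,-r.T@c["tvec"]
def ray(C,u,v):
    K,Rw,o=C;d=Rw@np.linalg.solve(K,[u,v,1]);return o,d/np.linalg.norm(d)
def onz(C,u,v,z):
    o,d=ray(C,u,v);return o+d*(z-o[2])/d[2]
def two(C1,p1,C2,p2):
    o1,d1=ray(C1,*p1);o2,d2=ray(C2,*p2)
    t=np.linalg.lstsq(np.c_[d1,-d2],o2-o1,rcond=None)[0]
    a,b=o1+t[0]*d1,o2+t[1]*d2;return (a+b)/2,np.linalg.norm(a-b)
def pix(C,p):
    K,Rw,o=C;c=K@(Rw.T@(np.array(p)-o));return c[:2]/c[2]
E
python3 - <<'E'
import cv2,numpy as np
a=cv2.imread("pics/scene0.png")[210:300,235:345]
b=cv2.imread("pics/side0.png")[190:295,290:390]
A=cv2.resize(a,(400*110//110,327),interpolation=2);B=cv2.resize(b,(400,420),interpolation=2)
o=np.zeros((420,800,3),np.uint8);o[:327,:400]=A;o[:,400:]=B
cv2.imwrite("pics/c1.png",o)
E
```

```text
(no output)
```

View pics/c1.png

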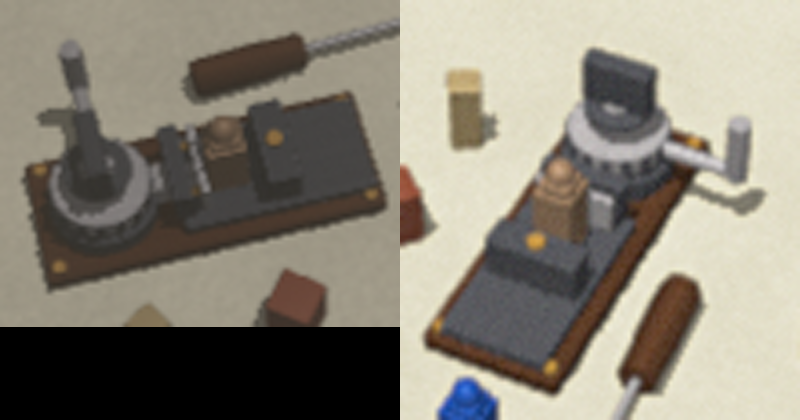

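Run:
```python
from workcell import env
from h import *
S=cam(env,"scene");D=cam(env,"side")
sc=lambda x,y:(235+x/3.636,210+y/3.636); sd=lambda x,y:(290+(x-400)/4,190+y/4)
print("peg",two(S,sc(69,46),D,sd(738,122)),onz(S,*sc(69,46),.08),onz(D,*sd(738,122),.08))
print("knob",two(S,sc(86,116),D,sd(620,62)),onz(D,*sd(620,62),.1))
c=[onz(S,*sc(*p),.014) for p in [(50,288),(28,165),(348,95),(385,208)]]
for p in c: print(p)
y=c[2]-c[1]+c[3]-c[0]; print("vise y yaw",np.degrees(np.arctan2(y[1],y[0])),[np.linalg.norm(c[i]-c[i-1]) for i in range(4)],np.mean(c,0))
print("stone",two(S,sc(225,127),D,sd(560,172)))
for n,a,b in [("tan",(148,310),(465,80))]: print(n,two(S,sc(*a),D,sd(*b)))
print("graver",onz(S,*sc(195,75),.015),onz(S,*sc(300,50),.015),onz(S,350,217,.01))
```

```text
peg (array([ 0.46414588, -0.09731342,  0.0798784 ]), np.float64(0.0004169832985590515)) [ 0.46402641 -0.09744035  0.08      ] [ 0.46422944 -0.09697697  0.08      ]
knob (array([ 0.53228428, -0.09915566,  0.10399129]), np.float64(0.008460570984437268)) [ 0.5360825  -0.09900758  0.1       ]
[ 0.5820558  -0.14993909  0.014     ]
[ 0.49690745 -0.14146635  0.014     ]
[0.51532737 0.06298411 0.014     ]
[0.5981084  0.05707895 0.014     ]
vise y yaw 85.21098734800829 [np.float64(0.20763948414462044), np.float64(0.08556885056863285), np.float64(0.20527855231275893), np.float64(0.0829913861179852)] [ 0.54809975 -0.04283559  0.014     ]
stone (array([ 0.5448652 , -0.02634066,  0.07588641]), np.float64(0.002418626879996491))
tan (array([ 0.63310647, -0.09981247,  0.05349823]), np.float64(0.0016152631575008234))
graver [ 0.46955246 -0.02429541  0.015     ] [0.47402968 0.04506815 0.015     ] [0.47879616 0.12482328 0.01      ]
```

```bash
cat >> h.py <<'E'
def down(psi):
    c,s=np.cos(np.radians(psi)),np.sin(np.radians(psi));return np.array([[c,s,0],[s,-c,0],[0,0,-1.]])
def Rs(s):
    q=s["orientation"];return R.from_quat([q[1],q[2],q[3],q[0]]).as_matrix()
def psi(s):
    m=Rs(s);return np.degrees(np.arctan2(m[1,0],m[0,0]))
def rows(s,wps):
    """wps: list of (x,y,z,yaw) reached row by row; prints tool-frame rows"""
    p=s["tcp_pos"];m=Rs(s)
    for w in wps:
        t=np.array(w[:3]);n=down(w[3])
        print(np.round(m.T@(t-p),4).tolist(),np.round(np.degrees(R.from_matrix(m.T@n).as_rotvec()),1).tolist());p,m=t,n
def line(s,t,yaw,n):
    p0=s["tcp_pos"];y0=psi(s);return [tuple(p0+(np.array(t)-p0)*k/n)+(y0+(yaw-y0)*k/n,) for k in range(1,n+1)]
E
python3 - <<'E'
from workcell import env
from h import *
s=env.get_state();print(psi(s))
rows(s,line(s,[.46,-.09,.22],85,15))
E
```

```text
-70.5288570137382
[-0.0224, -0.0269, 0.0015] [-0.0, 0.1, -10.4]
[-0.0172, -0.0305, 0.0014] [0.0, 0.0, -10.4]
[-0.0114, -0.0331, 0.0014] [0.0, 0.0, -10.4]
[-0.0053, -0.0346, 0.0014] [0.0, 0.0, -10.4]
[0.001, -0.035, 0.0014] [0.0, 0.0, -10.4]
[0.0073, -0.0343, 0.0014] [0.0, 0.0, -10.4]
[0.0134, -0.0324, 0.0014] [0.0, 0.0, -10.4]
[0.019, -0.0295, 0.0014] [0.0, 0.0, -10.4]
[0.024, -0.0256, 0.0014] [0.0, 0.0, -10.4]
[0.0282, -0.0208, 0.0014] [0.0, 0.0, -10.4]
[0.0315, -0.0154, 0.0014] [0.0, 0.0, -10.4]
[0.0337, -0.0095, 0.0014] [0.0, 0.0, -10.4]
[0.0349, -0.0033, 0.0014] [0.0, 0.0, -10.4]
[0.0349, 0.003, 0.0014] [0.0, 0.0, -10.4]
[0.0338, 0.0093, 0.0014] [0.0, 0.0, -10.4]
```

Call:
carry_out:
  moves: [0, -0.0224, -0.0269, 0.0015, 0, 0, -10.4, 0, -0.0172, -0.0305, 0.0014, 0, 0, -10.4, 0, -0.0114, -0.0331, 0.0014, 0, 0, -10.4, 0, -0.0053, -0.0346, 0.0014, 0, 0, -10.4, 0, 0.001, -0.035, 0.0014, 0, 0, -10.4]

```text
clock: 0.72
tcp_pos: [0.2799, -0.3869, 0.2315]
orientation: [-0.003, 0.989, -0.149, -0.001]
wrist_force: [0.4, 0.1, -0.2]
finger_gap: 0.0426
```

Call:
carry_out:
  moves: [0, 0.0073, -0.0343, 0.0014, 0, 0, -10.4, 0, 0.0134, -0.0324, 0.0014, 0, 0, -10.4, 0, 0.019, -0.0295, 0.0014, 0, 0, -10.4, 0, 0.024, -0.0256, 0.0014, 0, 0, -10.4, 0, 0.0282, -0.0208, 0.0014, 0, 0, -10.4]

```text
clock: 1.35
tcp_pos: [0.3646, -0.2263, 0.2235]
orientation: [-0.005, 0.949, 0.314, -0.0]
wrist_force: [0.5, -0.3, -0.4]
finger_gap: 0.0431
```

Call:
carry_out:
  moves: [0, 0.0315, -0.0154, 0.0014, 0, 0, -10.4, 0, 0.0337, -0.0095, 0.0014, 0, 0, -10.4, 0, 0.0349, -0.0033, 0.0014, 0, 0, -10.4, 0, 0.0349, 0.003, 0.0014, 0, 0, -10.4, 0, 0.0338, 0.0093, 0.0014, 0, 0, -10.4]

```text
clock: 1.98
tcp_pos: [0.4438, -0.0633, 0.216]
orientation: [-0.006, 0.705, 0.709, 0.001]
wrist_force: [1.0, -1.0, 0.1]
finger_gap: 0.0423
```

Run:
```python
from workcell import env
from h import *
s=env.get_state();print(psi(s),s["tcp_pos"],s["joint_pos"],s["clock"],s["wrist_force"])
rows(s,line(s,[.46,-.09,.22],85,5))
```

```text
90.31079063427516 [ 0.44381054 -0.06330837  0.21603134] [-0.32603318  0.08586393 -0.30368678  1.18984382  0.00751651 -0.33151797] 1.975 [ 0.9796118  -0.95115228  0.06915102]
[-0.0053, 0.0032, -0.0009] [-0.3, -0.6, 1.1]
[-0.0053, 0.0033, -0.0008] [0.0, 0.0, 1.1]
[-0.0052, 0.0034, -0.0008] [0.0, 0.0, 1.1]
[-0.0052, 0.0035, -0.0008] [0.0, 0.0, 1.1]
[-0.0051, 0.0036, -0.0008] [0.0, 0.0, 1.1]
```

Run:
```python
from workcell import env
from h import *
s=env.get_state();cv2.imwrite("pics/w1.png",env.read_camera("wrist")[:,:,::-1])
print(s["qvel"])
C=cam(env,"wrist",s)
for p in [(.464,-.0973,.08),(.538,-.103,.1)]: print(pix(C,p))
```

```text
[ 0.65729766  0.15159329  0.13750687 -0.01743669  0.004354   -0.83286381]
[279.70786615 257.5850596 ]
[272.69274622 356.99770332]
```

View pics/w1.png

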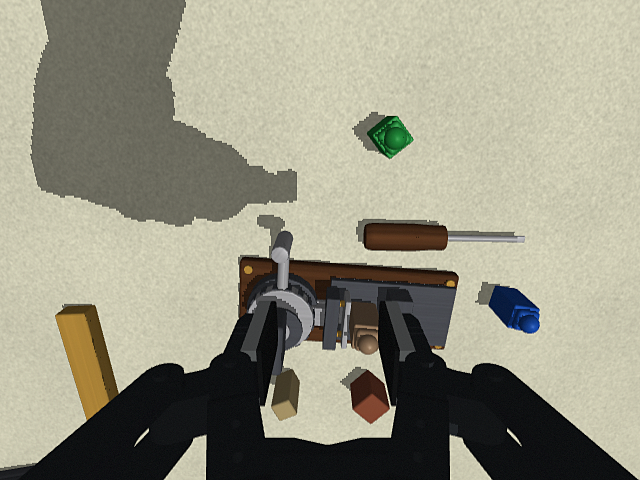

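The peg top is at (280,253) in the wrist view, within 4 px of the prediction. The knob is hidden behind the left finger. Next I move above the peg and descend with the fingers straddling it.

Run:
```python
from workcell import env
from h import *
s=env.get_state();print(psi(s),s["tcp_pos"],env.tip_reach)
rows(s,line(s,[.464,-.0975,.12],85,4))
D=cam(env,"side");sd=lambda x,y:(290+(x-400)/4,190+y/4)
a=onz(D,*sd(588,51),.1);b=onz(D,*sd(655,68),.1);print(a,b,np.linalg.norm(a-b),np.degrees(np.arctan2(*(b-a)[1::-1])))
```

```text
90.79350754864493 [ 0.44488585 -0.06043407  0.21587359] 0.011
[-0.0096, 0.0048, 0.0238] [-0.3, -0.7, 1.5]
[-0.0092, 0.0049, 0.024] [0.0, 0.0, 1.4]
[-0.0091, 0.0051, 0.024] [0.0, 0.0, 1.4]
[-0.009, 0.0053, 0.024] [0.0, 0.0, 1.4]
[ 0.55628187 -0.10109808  0.1       ] [ 0.51596851 -0.10146493  0.1       ] 0.04031502658534759 -179.47862016752384
```

Call:
carry_out:
  moves: [0, -0.0096, 0.0048, 0.024, -0.3, -0.7, 1.5, 0, -0.0092, 0.0049, 0.024, 0, 0, 1.4, 0, -0.009, 0.005, 0.024, 0, 0, 1.4, 0, -0.009, 0.005, 0.024, 0, 0, 1.4, 0, 0, 0, 0, 0, 0, 0]

```text
clock: 2.65
tcp_pos: [0.4635, -0.0962, 0.1163]
orientation: [-0.001, 0.737, 0.676, -0.0]
wrist_force: [0.1, 0.2, -0.1]
finger_gap: 0.0428
```

Run:
```python
from workcell import env
from h import *
s=env.get_state();cv2.imwrite("pics/w2.png",env.read_camera("wrist")[:,:,::-1])
print(psi(s),s["tcp_pos"],s["qvel"],s["finger_gap"],s["ft_torque"],s["wrist_force"])
C=cam(env,"wrist",s)
for p in [(.464,-.0973,.08),(.538,-.103,.1)]: print(pix(C,p))
rows(s,line(s,[.464,-.0975,.066],85,3))
```

```text
85.0740450750104 [ 0.46352123 -0.09618364  0.11625112] [ 0.00602769 -0.02369699  0.02079768  0.01938361  0.00501667  0.00149528] 0.042821886473485775 [ 0.00245578  0.07197685 -0.0134249 ] [ 0.06008662  0.17173596 -0.08352536]
[324.11661664 292.33395812]
[325.52602153 443.34799296]
[-0.0004, 0.0002, 0.0167] [-0.1, -0.0, 0.0]
[-0.0004, 0.0002, 0.0168] [0.0, 0.0, 0.0]
[-0.0004, 0.0002, 0.0168] [0.0, 0.0, 0.0]
```

View pics/w2.png

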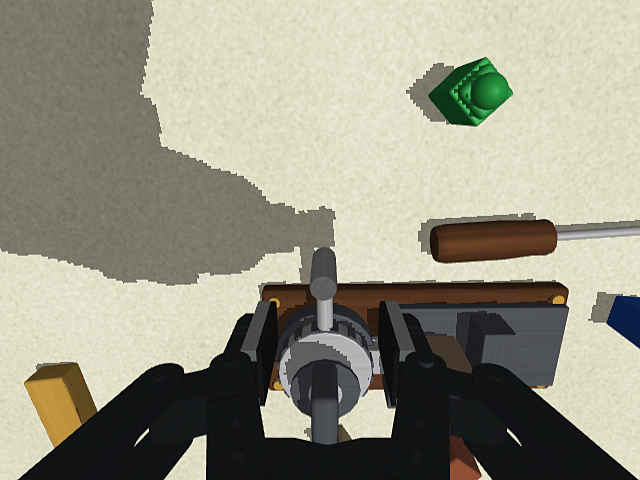

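The peg top shows at (322,286), centred between the fingers. The knob bar is at u≈325 and runs along the tool's y axis. I now descend and close gently on the peg.

Call:
carry_out:
  moves: [0, -0.0005, 0, 0.017, 0, 0, 0, 0, -0.0005, 0, 0.017, 0, 0, 0, 0, 0, 0, 0.017, 0, 0, 0, -1, 0, 0, 0, 0, 0, 0, -1, 0, 0, 0, 0, 0, 0]
  squeeze: 20

```text
clock: 3.32
tcp_pos: [0.4666, -0.0975, 0.0712]
orientation: [0.003, 0.736, 0.677, 0.002]
wrist_force: [0.6, -3.1, -5.0]
finger_gap: 0.0128
```

Call:
carry_out:
  moves: [-1, 0, 0, 0, 0, 0, 0, -1, 0, 0, 0, 0, 0, 0, -1, 0, 0, 0, 0, 0, 0, -1, 0, 0, 0, 0, 0, 0, -1, 0, 0, 0, 0, 0, 0]

```text
clock: 3.95
tcp_pos: [0.4666, -0.0975, 0.0713]
orientation: [0.003, 0.736, 0.677, 0.002]
wrist_force: [1.1, -1.9, -6.3]
finger_gap: 0.0131
```

Run:
```python
from workcell import env
from h import *
s=env.get_state();print(psi(s),s["tcp_pos"],s["finger_gap"],s["ft_torque"],s["wrist_force"])
p=s["tcp_pos"];y0=psi(s);ax=p[:2]+.075*np.array([np.cos(np.radians(y0-90)),np.sin(np.radians(y0-90))]);print("axis",ax)
w=[]
for k in range(1,11):
    a=np.radians(y0+90+5.3*k);w.append((ax[0]+.075*np.cos(a),ax[1]+.075*np.sin(a),p[2],y0+5.3*k))
rows(s,w)
```

```text
85.19042573589287 [ 0.46664193 -0.09753707  0.07132229] 0.013064250055025284 [-0.2100485  -0.27620418 -0.01255504] [ 1.08300643 -1.9047808  -6.26141195]
axis [ 0.54137784 -0.1038254 ]
[-0.0069, 0.0003, 0.0] [0.4, 0.1, -5.3]
[-0.0069, 0.0003, 0.0] [0.0, 0.0, -5.3]
[-0.0069, 0.0003, 0.0] [0.0, 0.0, -5.3]
[-0.0069, 0.0003, 0.0] [0.0, 0.0, -5.3]
[-0.0069, 0.0003, 0.0] [0.0, 0.0, -5.3]
[-0.0069, 0.0003, 0.0] [0.0, 0.0, -5.3]
[-0.0069, 0.0003, 0.0] [0.0, 0.0, -5.3]
[-0.0069, 0.0003, 0.0] [0.0, 0.0, -5.3]
[-0.0069, 0.0003, 0.0] [0.0, 0.0, -5.3]
[-0.0069, 0.0003, 0.0] [0.0, 0.0, -5.3]
```

Call:
carry_out:
  moves: [-1, -0.0068, 0.0003, 0, 0, 0, -5.3, -1, -0.0068, 0.0003, 0, 0, 0, -5.3, -1, -0.0068, 0.0003, 0, 0, 0, -5.3, -1, -0.0068, 0.0003, 0, 0, 0, -5.3, -1, -0.0068, 0.0003, 0, 0, 0, -5.3]

```text
clock: 4.58
tcp_pos: [0.4702, -0.126, 0.0712]
orientation: [-0.0, 0.554, 0.832, 0.005]
wrist_force: [0.6, 3.5, -3.1]
finger_gap: 0.0128
```

```bash
cat > st.py <<'E'
from workcell import env
from h import *
s=env.get_state();p=s["tcp_pos"];print("yaw",psi(s),"tcp",p.round(4),"gap",s["finger_gap"],"M",s["ft_torque"].round(3),"F",s["wrist_force"].round(1),s["clock"])
v=p[:2]-[.539,-.1035];print("about axis r",np.linalg.norm(v),"ang",np.degrees(np.arctan2(v[1],v[0])))
E
python3 st.py
```

```text
yaw 112.67679617607385 tcp [ 0.4702 -0.126   0.0712] gap 0.012767702605859634 M [ 0.528 -0.058 -0.136] F [ 0.6  3.5 -3.1] 4.575
about axis r 0.0724422938561189 ang -161.86398616653472
```

Call:
carry_out:
  moves: [-1, -0.008, 0.0003, 0, 0, 0, -5, -1, -0.008, 0.0003, 0, 0, 0, -5, -1, -0.008, 0.0003, 0, 0, 0, -5, -1, -0.008, 0.0003, 0, 0, 0, -5, -1, -0.008, 0.0003, 0, 0, 0, -5]

```text
clock: 5.2
tcp_pos: [0.4871, -0.1536, 0.0712]
orientation: [-0.006, 0.353, 0.935, 0.008]
wrist_force: [-3.7, 2.0, -0.7]
finger_gap: 0.0131
```

```bash
python3 st.py
```

```text
yaw 138.61010593229466 tcp [ 0.4871 -0.1536  0.0712] gap 0.013059460697797325 M [ 0.206  0.436 -0.036] F [-3.7  2.  -0.7] 5.2
about axis r 0.07213559805322065 ang -136.01951665818865
```

Call:
carry_out:
  moves: [0, 0, 0, 0, 0, 0, 0, 0, 0, 0, 0, 0, 0, 0, 0, 0, 0, -0.02, 0, 0, 0, 0, 0, 0, -0.03, 0, 0, 0, 0, 0, 0, -0.02, 0, 0, 0]

```text
clock: 5.82
tcp_pos: [0.4876, -0.1543, 0.1439]
orientation: [-0.005, 0.356, 0.934, 0.008]
wrist_force: [0.8, -0.5, 0.7]
finger_gap: 0.0424
```

```bash
python3 st.py;  python3 - <<'E'
from workcell import env
from h import *
s=env.get_state();rows(s,line(s,[.539,-.1035,.14],85,6))
E
```

```text
yaw 138.30046785540748 tcp [ 0.4876 -0.1543  0.1439] gap 0.042400975296500644 M [-0.036 -0.026  0.015] F [ 0.8 -0.5  0.7] 5.825
about axis r 0.07225478600245674 ang -135.30452719451955
[-0.0008, 0.012, 0.0008] [0.6, -1.0, 8.9]
[0.0011, 0.012, 0.0007] [0.0, 0.0, 8.9]
[0.0029, 0.0117, 0.0007] [0.0, 0.0, 8.9]
[0.0047, 0.0111, 0.0007] [0.0, 0.0, 8.9]
[0.0064, 0.0102, 0.0007] [0.0, 0.0, 8.9]
[0.0079, 0.0091, 0.0007] [0.0, 0.0, 8.9]
```

Call:
carry_out:
  moves: [0, -0.001, 0.0145, 0.001, 0.6, -1, 10.6, 0, 0.0018, 0.0145, 0.001, 0, 0, 10.6, 0, 0.0045, 0.0138, 0.001, 0, 0, 10.6, 0, 0.007, 0.0126, 0.001, 0, 0, 10.6, 0, 0.009, 0.011, 0, 0, 0, 10.6]

```text
clock: 6.45
tcp_pos: [0.5429, -0.1031, 0.1458]
orientation: [0.005, 0.741, 0.671, 0.002]
wrist_force: [-0.5, -0.7, -0.5]
finger_gap: 0.0427
```

```bash
python3 st.py;  python3 - <<'E'
from workcell import env
from h import *
s=env.get_state();rows(s,line(s,[.539,-.1035,.14],85,1))
E
```

```text
yaw 84.31575699073079 tcp [ 0.5429 -0.1031  0.1458] gap 0.04269437208862747 M [-0.02   0.003 -0.007] F [-0.5 -0.7 -0.5] 6.45
about axis r 0.003908276882785582 ang 5.597648803444823
[-0.0007, -0.0039, 0.0057] [0.6, 0.2, -0.7]
```

Call:
carry_out:
  moves: [0, -0.0007, -0.0039, 0.006, 0.6, 0.2, -0.7, 0, 0, 0, 0, 0, 0, 0, 0, 0, 0, 0, 0, 0, 0, 0, 0, 0, 0, 0, 0, 0, 0, 0, 0, 0, 0, 0, 0]

```text
clock: 7.08
tcp_pos: [0.5382, -0.1038, 0.14]
orientation: [0.0, 0.735, 0.679, -0.0]
wrist_force: [0.5, -0.2, 1.2]
finger_gap: 0.0426
```

```bash
python3 st.py;  python3 - <<'E'
from workcell import env
from h import *
s=env.get_state();cv2.imwrite("pics/w3.png",env.read_camera("wrist")[:,:,::-1])
C=cam(env,"wrist",s)
for p in [(.539,-.1035,.1),(.539-.0219,-.1016,.1),(.5609,-.1054,.1)]: print(pix(C,p))
E
```

```text
yaw 85.46776754148928 tcp [ 0.5382 -0.1038  0.14  ] gap 0.04258421587904229 M [-0.024 -0.043  0.007] F [ 0.5 -0.2  1.2] 7.075
about axis r 0.0008194150073462047 ang -158.0446688538297
[327.10599801 289.18779697]
[327.45469457 247.85439259]
[326.78224797 327.56411705]
```

View pics/w3.png

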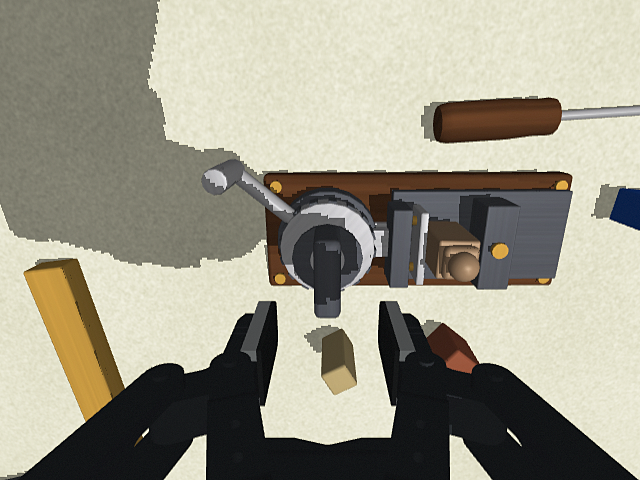

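Run:
```python
import cv2
a=cv2.imread("pics/w3.png")[170:330,190:510]
cv2.imwrite("pics/c2.png",cv2.resize(cv2.convertScaleAbs(a,alpha=1.6,beta=15),(800,400),interpolation=2))
from workcell import env
from h import *
C=cam(env,"wrist",env.get_state())
for z in(.068,.1):print([((pix(C,p+(z,))-[190,170])*2.5).round() for p in [(.517,-.1016),(.5609,-.1054)]])
```

```text
[array([343., 146.]), array([342., 322.])]
[array([343., 194.]), array([342., 394.])]
```

View pics/c2.png

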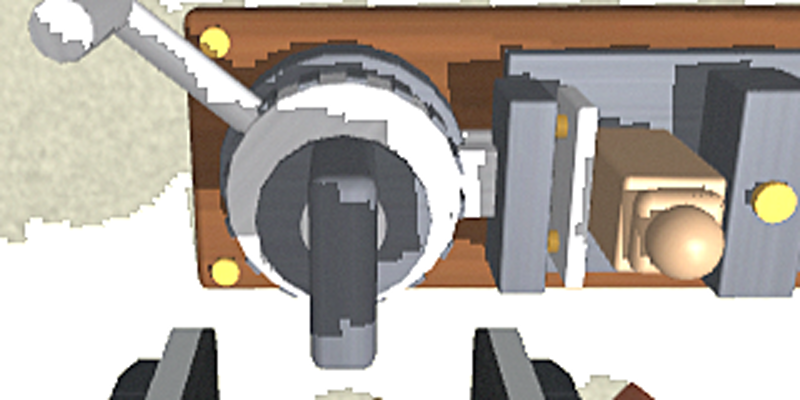

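The crop shows the ring peg at upper left, so the ring is loose. The knob bar's top runs v 178–366 at u≈344, which puts the axis about 2.5 mm nearer the robot. The tan stone stands straight between the face plate (u≈580) and the back jaw (u≈770). Now I descend on the knob.

Call:
carry_out:
  moves: [0, 0, -0.0018, 0.02, 0, 0, 0, 0, 0, 0, 0.02, 0, 0, 0, 0, 0, 0, 0.018, 0, 0, 0, 0, 0, 0, 0, 0, 0, 0, -1, 0, 0, 0, 0, 0, 0]
  squeeze: 40

```text
clock: 7.75
tcp_pos: [0.5375, -0.1045, 0.0821]
orientation: [0.002, 0.734, 0.679, 0.001]
wrist_force: [-0.2, -0.7, 0.5]
finger_gap: 0.0254
```

Call:
carry_out:
  moves: [-1, 0, 0, 0, 0, 0, 0, -1, 0, 0, 0, 0, 0, 0, -1, 0, 0, 0, 0, 0, 0, -1, 0, 0, 0, 0, 0, 0, -1, 0, 0, 0, 0, 0, 0]

```text
clock: 8.38
tcp_pos: [0.5376, -0.1042, 0.0827]
orientation: [0.002, 0.734, 0.679, 0.001]
wrist_force: [0.1, -0.0, -2.8]
finger_gap: 0.0133
```

```bash
python3 st.py
```

```text
yaw 85.52944211302736 tcp [ 0.5376 -0.1042  0.0827] gap 0.013295434352372435 M [-0.029 -0.076  0.033] F [ 0.1 -0.  -2.8] 8.375
about axis r 0.0015679905838177392 ang -154.8344432647358
```

Call:
carry_out:
  moves: [-1, 0, 0, 0, 0, 0, 4, -1, 0, 0, 0, 0, 0, 4, -1, 0, 0, 0, 0, 0, 4, -1, 0, 0, 0, 0, 0, 4, -1, 0, 0, 0, 0, 0, 2]

```text
clock: 9.0
tcp_pos: [0.5375, -0.1044, 0.0827]
orientation: [0.002, 0.833, 0.553, 0.001]
wrist_force: [0.7, 0.1, -3.3]
finger_gap: 0.0136
```

```bash
python3 st.py
```

```text
yaw 67.0827720068263 tcp [ 0.5375 -0.1044  0.0827] gap 0.013639180292036649 M [-0.033 -0.05   0.224] F [ 0.7  0.1 -3.3] 9.0
about axis r 0.0017190614597010084 ang -149.18701454128237
```

Call:
carry_out:
  moves: [-1, 0, 0, 0, 0, 0, 1.2, -1, 0, 0, 0, 0, 0, 1.2, -1, 0, 0, 0, 0, 0, 1.2, -1, 0, 0, 0, 0, 0, 1.2, -1, 0, 0, 0, 0, 0, 1.2]

```text
clock: 9.62
tcp_pos: [0.5375, -0.1044, 0.0827]
orientation: [0.002, 0.862, 0.506, 0.001]
wrist_force: [0.2, 0.3, -4.3]
finger_gap: 0.0132
```

```bash
python3 st.py
```

```text
yaw 60.80333092612438 tcp [ 0.5375 -0.1044  0.0827] gap 0.013212793679330813 M [-0.089 -0.05   0.305] F [ 0.2  0.3 -4.3] 9.625
about axis r 0.00175773315753305 ang -147.54681397889647
```

Call:
carry_out:
  moves: [-1, 0, 0, 0, 0, 0, 1.2, -1, 0, 0, 0, 0, 0, 1.2, -1, 0, 0, 0, 0, 0, 1.2, -1, 0, 0, 0, 0, 0, 1.2, -1, 0, 0, 0, 0, 0, 1.2]

```text
clock: 10.25
tcp_pos: [0.5375, -0.1045, 0.0826]
orientation: [0.002, 0.89, 0.457, 0.001]
wrist_force: [-0.2, 0.0, -3.8]
finger_gap: 0.0134
```

```bash
python3 st.py
```

```text
yaw 54.37399077139129 tcp [ 0.5375 -0.1045  0.0826] gap 0.013373197908508397 M [-0.124  0.064  0.272] F [-0.2  0.  -3.8] 10.25
about axis r 0.001845080757618221 ang -146.98264083015079
```

Call:
carry_out:
  moves: [-1, 0, 0, 0, 0, 0, 1, -1, 0, 0, 0, 0, 0, 1, -1, 0, 0, 0, 0, 0, 1, -1, 0, 0, 0, 0, 0, 1, -1, 0, 0, 0, 0, 0, 1]

```text
clock: 10.88
tcp_pos: [0.5374, -0.1045, 0.0826]
orientation: [0.002, 0.91, 0.415, 0.001]
wrist_force: [-0.2, -0.6, -2.5]
finger_gap: 0.0135
```

```bash
python3 st.py
python3 - <<'E'
from workcell import env
import cv2
cv2.imwrite("pics/w4.png",env.read_camera("wrist")[:,:,::-1]);print(env.get_state()["ft_torque"][2])
E
```

```text
yaw 49.01536132581173 tcp [ 0.5374 -0.1045  0.0826] gap 0.01353080195560159 M [-0.113  0.048  0.314] F [-0.2 -0.6 -2.5] 10.875
about axis r 0.0019192611258754368 ang -147.3224039850309
0.22481405610134986
```

View pics/w4.png

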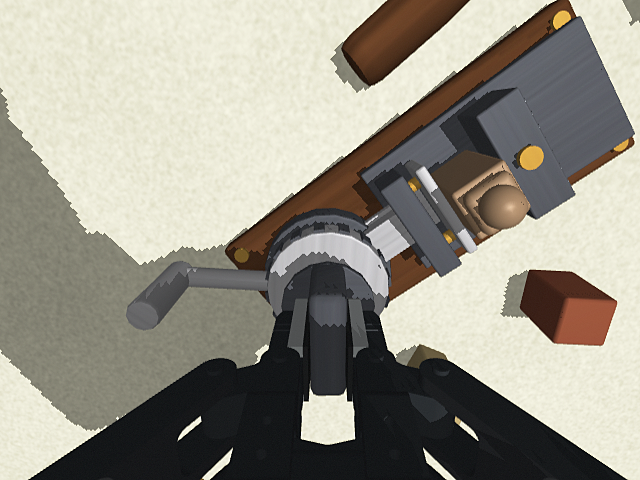

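Run:
```python
import cv2
a=cv2.imread("pics/w4.png")[80:290,360:600]
cv2.imwrite("pics/c3.png",cv2.resize(cv2.convertScaleAbs(a,alpha=1.5,beta=15),(685,600),interpolation=2))
```

```text
(no output)
```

View pics/c3.png

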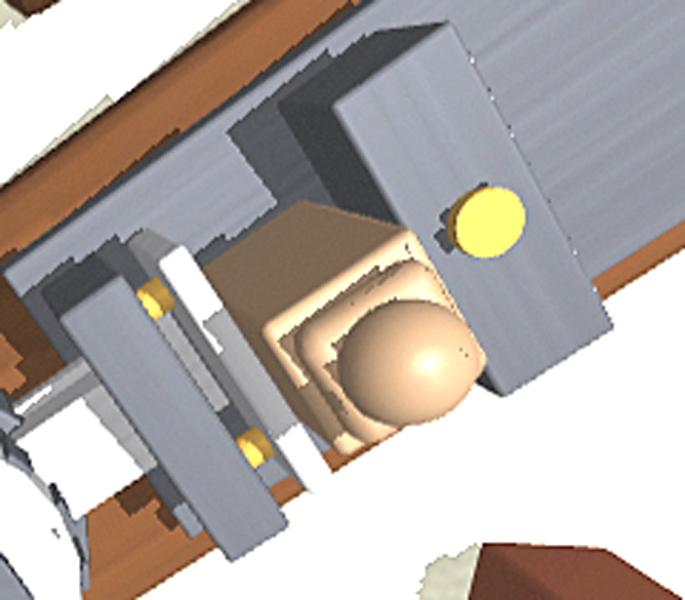

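Run:
```python
from workcell import env
from h import *
s=env.get_state();C=cam(env,"wrist",s)
yv=np.array([np.cos(np.radians(85.3)),np.sin(np.radians(85.3))])
f=lambda x,y,z:round(float(onz(C,360+x/2.855,80+y/2.855,z)[:2]@yv)*1000,1)
print("plate",f(190,250,.049),f(330,475,.049))
print("stone L top",f(265,330,.066),f(345,450,.066),"R top",f(410,235,.066),"R base",f(300,200,.022))
print("back top",f(335,105,.048),f(505,395,.048),"base",f(280,105,.022), "far edge", f(450,25,.048),f(612,325,.048))
print(psi(s),s["ft_torque"])
```

```text
plate 10.5 9.9
stone L top 11.0 11.4 R top 33.4 R base 33.9
back top 38.8 39.1 base 39.0 far edge 57.3 57.7
48.983862547765256 [-0.10781223 -0.01839268  0.22481406]
```

The stone is just touched by the plate, and about 4.6 mm (roughly 22°) remain to the back jaw. I advance 15° and then take fine steps.

Call:
carry_out:
  moves: [-1, 0, 0, 0, 0, 0, 2.4, -1, 0, 0, 0, 0, 0, 2.4, -1, 0, 0, 0, 0, 0, 2.4, -1, 0, 0, 0, 0, 0, 2.4, -1, 0, 0, 0, 0, 0, 2.4]

```text
clock: 11.55
tcp_pos: [0.5373, -0.1046, 0.0827]
orientation: [0.002, 0.95, 0.313, 0.001]
wrist_force: [-0.3, 0.2, -3.5]
finger_gap: 0.0132
```

```bash
cat > tq.py <<'E'
from workcell import env
from h import *
t=[];
for i in range(8):
    s=env.get_state();t.append(s["ft_torque"][2]);env.read_camera("side")
print("yaw",round(psi(s),2),"tz mean",np.mean(t).round(3),np.round(t,3),"F",s["wrist_force"].round(1),s["tcp_pos"].round(4),s["clock"],"j6",s["tau"][5].round(3),s["joint_pos"][5].round(3))
E
python3 tq.py
```

```text
yaw 36.63 tz mean 0.024 [ 0.254  0.157 -0.008 -0.096 -0.075 -0.055  0.043 -0.025] F [ 0.3  0.2 -3.1] [ 0.5373 -0.1047  0.0826] 11.9 j6 -0.021 0.593
```

Call:
carry_out:
  moves: [-1, 0, 0, 0, 0, 0, 1, -1, 0, 0, 0, 0, 0, 1, -1, 0, 0, 0, 0, 0, 1, -1, 0, 0, 0, 0, 0, 1, -1, 0, 0, 0, 0, 0, 1]

```text
clock: 12.58
tcp_pos: [0.5372, -0.1046, 0.0827]
orientation: [0.002, 0.963, 0.27, 0.001]
wrist_force: [-0.0, -0.2, -4.4]
finger_gap: 0.0132
```

```bash
sed -i 's/range(8)/range(3)/' tq.py; python3 tq.py
```

```text
yaw 31.4 tz mean 0.224 [0.314 0.203 0.155] F [-0.7 -0.3 -4. ] [ 0.5373 -0.1047  0.0827] 12.675 j6 0.241 0.685
```

Call:
carry_out:
  moves: [-1, 0, 0, 0, 0, 0, 1, -1, 0, 0, 0, 0, 0, 1, -1, 0, 0, 0, 0, 0, 1, -1, 0, 0, 0, 0, 0, 1, -1, 0, 0, 0, 0, 0, 1]

```text
clock: 13.35
tcp_pos: [0.5372, -0.1047, 0.0826]
orientation: [0.002, 0.974, 0.226, 0.001]
wrist_force: [-0.1, -1.1, -2.9]
finger_gap: 0.0134
```

```bash
python3 tq.py
```

```text
yaw 26.14 tz mean 0.323 [0.331 0.373 0.265] F [ 0.5 -0.1 -2.8] [ 0.5372 -0.1047  0.0827] 13.45 j6 0.355 0.776
```

Run:
```python
from workcell import env
import cv2
from h import *
im=env.read_camera("wrist")[:,:,::-1];cv2.imwrite("pics/w5.png",im)
s=env.get_state();C=cam(env,"wrist",s);c=pix(C,(.541,-.025,.05)).astype(int);print(c)
x0=min(max(c[0]-120,0),400);y0=max(c[1]-105,0);print(x0,y0)
cv2.imwrite("pics/c4.png",cv2.resize(cv2.convertScaleAbs(im[y0:y0+210,x0:x0+240],alpha=1.5,beta=15),(686,600),interpolation=2))
```

```text
[418 146]
298 41
```

View pics/c4.png

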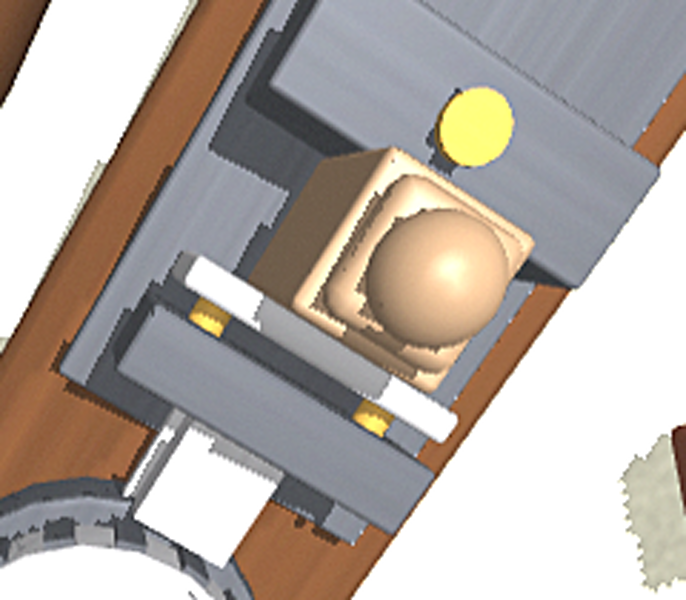

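```bash
python3 - <<'E'
from workcell import env
from h import *
s=env.get_state();C=cam(env,"wrist",s)
yv=np.array([np.cos(np.radians(85.3)),np.sin(np.radians(85.3))])
f=lambda x,y,z:round(float(onz(C,298+x/2.857,41+y/2.857,z)[:2]@yv)*1000,1)
print("plate",f(262,292,.049),f(455,420,.049))
print("stone L top",f(297,302,.066),f(430,388,.066),"R top",f(393,150,.066),f(533,242,.066),"R base",f(335,157,.022))
print("back top",f(272,88,.048),f(578,287,.048),"base",f(247,95,.022))
E
python3 tq.py
```

```text
plate 14.2 13.5
stone L top 15.2 15.1 R top 37.1 37.4 R base 39.0
back top 38.1 39.0 base 39.3
yaw 26.17 tz mean 0.21 [0.206 0.191 0.234] F [-0.3 -1.1 -3.1] [ 0.5372 -0.1047  0.0827] 13.65 j6 0.228 0.776
```

Call:
carry_out:
  moves: [-1, 0, 0, 0, 0, 0, 0.6, -1, 0, 0, 0, 0, 0, 0.6, -1, 0, 0, 0, 0, 0, 0.6, -1, 0, 0, 0, 0, 0, 0.6, -1, 0, 0, 0, 0, 0, 0.6]

```text
clock: 14.32
tcp_pos: [0.5372, -0.1047, 0.0827]
orientation: [0.002, 0.98, 0.199, 0.001]
wrist_force: [-0.2, -0.2, -3.4]
finger_gap: 0.0131
```

```bash
python3 tq.py
```

```text
yaw 23.03 tz mean 0.407 [0.438 0.398 0.387] F [ 0.4 -0.3 -3.6] [ 0.5372 -0.1047  0.0827] 14.425 j6 0.422 0.831
```

The moving torque rose from about 0.29 to 0.41–0.42 N·m, which puts the clamp at about 11 N (range 9–14). I let go of the knob and go back to the peg.

Call:
carry_out:
  moves: [0, 0, 0, 0, 0, 0, 0, 0, 0, 0, 0, 0, 0, 0, 0, 0, 0, -0.02, 0, 0, 0, 0, 0, 0, -0.03, 0, 0, 0, 0, 0, 0, -0.01, 0, 0, 0]

```text
clock: 15.1
tcp_pos: [0.5379, -0.1047, 0.145]
orientation: [0.002, 0.98, 0.199, 0.002]
wrist_force: [-0.5, -0.7, -0.5]
finger_gap: 0.0428
```

```bash
python3 st.py;  python3 - <<'E'
from workcell import env
from h import *
s=env.get_state();rows(s,line(s,[.4865,-.1543,.14],138,11))
E
```

```text
yaw 22.909194521751886 tcp [ 0.5379 -0.1047  0.145 ] gap 0.042758143002780455 M [-0.032  0.028  0.041] F [-0.5 -0.7 -0.5] 15.1
about axis r 0.0015706756299634019 ang -132.16886699376968
[-0.0061, 0.0023, 0.0004] [0.3, -0.2, -10.5]
[-0.0064, 0.0012, 0.0005] [0.0, 0.0, -10.5]
[-0.0065, 0.0, 0.0005] [0.0, 0.0, -10.5]
[-0.0064, -0.0012, 0.0005] [0.0, 0.0, -10.5]
[-0.0061, -0.0023, 0.0005] [0.0, 0.0, -10.5]
[-0.0056, -0.0034, 0.0005] [0.0, 0.0, -10.5]
[-0.0049, -0.0043, 0.0005] [0.0, 0.0, -10.5]
[-0.004, -0.0051, 0.0005] [0.0, 0.0, -10.5]
[-0.003, -0.0058, 0.0005] [0.0, 0.0, -10.5]
[-0.0019, -0.0062, 0.0005] [0.0, 0.0, -10.5]
[-0.0007, -0.0065, 0.0005] [0.0, 0.0, -10.5]
```

Call:
carry_out:
  moves: [0, -0.0061, 0.0023, 0, 0.3, -0.2, -10.5, 0, -0.0064, 0.0012, 0, 0, 0, -10.5, 0, -0.0065, 0, 0, 0, 0, -10.5, 0, -0.0064, -0.0012, 0, 0, 0, -10.5, 0, -0.0061, -0.0023, 0, 0, 0, -10.5]

```text
clock: 15.72
tcp_pos: [0.5149, -0.1279, 0.1446]
orientation: [0.0, 0.784, 0.621, 0.001]
wrist_force: [-0.0, 0.6, -0.3]
finger_gap: 0.043
```

Call:
carry_out:
  moves: [0, -0.0056, -0.0034, 0, 0, 0, -10.5, 0, -0.0049, -0.0043, 0, 0, 0, -10.5, 0, -0.004, -0.005, 0, 0, 0, -10.5, 0, -0.003, -0.0058, 0, 0, 0, -10.5, 0, -0.0019, -0.0062, 0, 0, 0, -10.5]

```text
clock: 16.35
tcp_pos: [0.491, -0.1517, 0.1422]
orientation: [-0.0, 0.419, 0.908, 0.001]
wrist_force: [0.6, -0.3, -0.5]
finger_gap: 0.0425
```

```bash
python3 st.py;  python3 - <<'E'
from workcell import env
from h import *
s=env.get_state();rows(s,line(s,[.4865,-.1543,.13],138,2))
E
```

```text
yaw 130.43766730669353 tcp [ 0.491  -0.1517  0.1422] gap 0.04248306495313567 M [ 0.015 -0.039 -0.027] F [ 0.6 -0.3 -0.5] 16.35
about axis r 0.06804220892388455 ang -134.86211393453394
[0.0005, -0.0026, 0.0061] [0.1, -0.1, -3.8]
[0.0006, -0.0025, 0.0061] [0.0, 0.0, -3.8]
```

Call:
carry_out:
  moves: [0, 0.0005, -0.0026, 0.006, 0, 0, -3.8, 0, 0.0005, -0.002, 0.006, 0, 0, -2, 0, 0, 0, 0, 0, 0, 0, 0, 0, 0, 0, 0, 0, 0, 0, 0, 0, 0, 0, 0, 0]

```text
clock: 16.98
tcp_pos: [0.4864, -0.1543, 0.1288]
orientation: [-0.0, 0.372, 0.928, 0.001]
wrist_force: [-0.5, 0.8, -0.5]
finger_gap: 0.0429
```

```bash
python3 st.py;  python3 - <<'E'
from workcell import env
from h import *
s=env.get_state();rows(s,line(s,[.4868,-.1543,.07],138,3))
im=env.read_camera("wrist")[:,:,::-1];cv2.imwrite("pics/w6.png",im)
E
```

```text
yaw 136.34902920765143 tcp [ 0.4864 -0.1543  0.1288] gap 0.04288737956644274 M [ 0.036 -0.044 -0.033] F [-0.5  0.8 -0.5] 16.975
about axis r 0.07310769794882455 ang -136.0111152402092
[-0.0001, 0.0001, 0.0196] [0.1, -0.1, -0.6]
[-0.0001, 0.0001, 0.0196] [0.0, 0.0, -0.6]
[-0.0001, 0.0001, 0.0196] [0.0, 0.0, -0.6]
```

View pics/w6.png

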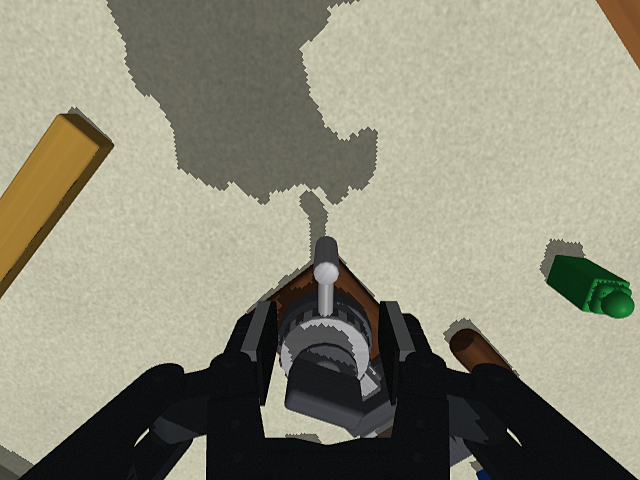

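The peg is centred at (326,272), so I descend and grip it.

Call:
carry_out:
  moves: [0, 0, 0, 0.0195, 0, 0, 0, 0, 0, 0, 0.0195, 0, 0, 0, 0, 0, 0, 0.0175, 0, 0, 0, -1, 0, 0, 0, 0, 0, 0, -1, 0, 0, 0, 0, 0, 0]
  squeeze: 20

```text
clock: 17.65
tcp_pos: [0.4883, -0.1547, 0.073]
orientation: [0.002, 0.372, 0.928, 0.001]
wrist_force: [-0.5, -0.2, 2.3]
finger_gap: 0.0126
```

Call:
carry_out:
  moves: [-1, 0, 0, 0, 0, 0, 0, -1, 0, 0, 0, 0, 0, 0, -1, 0, 0, 0, 0, 0, 0, -1, 0, 0, 0, 0, 0, 0, -1, 0, 0, 0, 0, 0, 0]

```text
clock: 18.27
tcp_pos: [0.4883, -0.1546, 0.0732]
orientation: [0.002, 0.372, 0.928, 0.001]
wrist_force: [0.8, 0.1, -6.0]
finger_gap: 0.013
```

Call:
carry_out:
  moves: [-1, 0.0075, 0.0003, 0, 0, 0, 5, -1, 0.0075, 0.0003, 0, 0, 0, 5, -1, 0.0075, 0.0003, 0, 0, 0, 5, -1, 0.0075, 0.0003, 0, 0, 0, 5, -1, 0.0075, 0.0003, 0, 0, 0, 5]

```text
clock: 18.9
tcp_pos: [0.471, -0.128, 0.0732]
orientation: [0.006, 0.571, 0.821, -0.001]
wrist_force: [2.7, -3.5, -7.6]
finger_gap: 0.0129
```

```bash
python3 st.py
```

```text
yaw 110.37003584279442 tcp [ 0.471  -0.128   0.0732] gap 0.012867522527585044 M [-0.646 -0.361  0.026] F [ 2.7 -3.5 -7.6] 18.9
about axis r 0.0722995272923927 ang -160.17072974921297
```

Call:
carry_out:
  moves: [-1, 0.0072, 0.0003, 0, 0, 0, 5, -1, 0.0072, 0.0003, 0, 0, 0, 5, -1, 0.0072, 0.0003, 0, 0, 0, 5, -1, 0.0072, 0.0003, 0, 0, 0, 5, -1, 0.006, 0.0002, 0, 0, 0, 4]

```text
clock: 19.52
tcp_pos: [0.467, -0.098, 0.0732]
orientation: [0.011, 0.735, 0.678, -0.003]
wrist_force: [-0.5, -4.3, -6.2]
finger_gap: 0.0131
```

```bash
python3 st.py
```

```text
yaw 85.3294532273812 tcp [ 0.467  -0.098   0.0732] gap 0.013130274812563002 M [-0.682 -0.046  0.074] F [-0.5 -4.3 -6.2] 19.525
about axis r 0.07217644895129259 ang 175.6160384148615
```

Call:
carry_out:
  moves: [-1, 0.002, 0, 0, 0, 0, 0, -1, 0.002, 0, 0, 0, 0, 0, -1, 0.002, 0, 0, 0, 0, 0, -1, 0.001, 0, 0, 0, 0, 0, -1, 0, 0, 0, 0, 0, 0]

```text
clock: 20.15
tcp_pos: [0.4672, -0.095, 0.0731]
orientation: [0.013, 0.734, 0.679, -0.006]
wrist_force: [0.5, -1.6, -5.4]
finger_gap: 0.0125
```

```bash
python3 st.py
```

```text
yaw 85.4623712479322 tcp [ 0.4672 -0.095   0.0731] gap 0.012521711086586222 M [ 0.156 -0.096 -0.107] F [ 0.5 -1.6 -5.4] 20.15
about axis r 0.07229566617777697 ang 173.2355343615758
```

Call:
carry_out:
  moves: [-1, 0.002, 0, 0, 0, 0, 0, -1, 0, 0, 0, 0, 0, 0, 0, 0, 0, 0, 0, 0, 0, 0, 0, 0, 0, 0, 0, 0, 0, 0, 0, -0.02, 0, 0, 0]

```text
clock: 20.78
tcp_pos: [0.4671, -0.0921, 0.0936]
orientation: [0.013, 0.734, 0.679, -0.006]
wrist_force: [-0.4, -0.9, 1.1]
finger_gap: 0.0427
```

Call:
carry_out:
  moves: [0, 0, 0, -0.03, 0, 0, 0, 0, 0, 0, -0.03, 0, 0, 0, 0, 0, -0.02, -0.03, 0, 0, 0, 0, 0, -0.03, -0.03, 0, 0, 0, 0, 0, 0, 0, 0, 0, 0]

```text
clock: 21.4
tcp_pos: [0.4169, -0.0841, 0.22]
orientation: [0.015, 0.733, 0.68, -0.003]
wrist_force: [0.4, -1.1, 0.2]
finger_gap: 0.0429
```

Run:
```python
from workcell import env
from h import *
s=env.get_state();im=env.read_camera("wrist")[:,:,::-1]
C=cam(env,"wrist",s);print(s["tcp_pos"],s["clock"],s["wrist_force"]);
for p in [(.464,-.0973,.08),(.5385,-.1035,.04),(.542,-.02,.05)]: print(pix(C,p))
cv2.imwrite("pics/w7.png",im)
```

```text
[ 0.41691338 -0.08406012  0.21997969] 21.4 [ 0.36217743 -1.14149668  0.21488552]
[318.92527579 284.17463377]
[320.70012696 336.16486263]
[410.4742673  341.20644023]
```

View pics/w7.png

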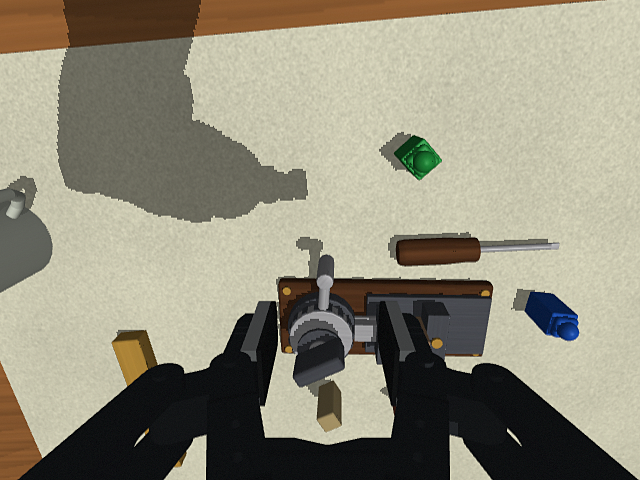

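The peg now sits about 7 px (4–5 mm) past its starting place on the tight side, so the ring is around −0.05 rad. The stone is hidden in this view, so I make one numeric check of it with the side camera and then hand in.

Run:
```python
from workcell import env
from h import *
D=cam(env,"side")
def box(im,nm):
    c=im[225:262,315:345];h=cv2.cvtColor(c,cv2.COLOR_BGR2HSV);m=cv2.inRange(h,(5,60,70),(16,170,255))
    n,l,st,ce=cv2.connectedComponentsWithStats(m);k=1+np.argmax(st[1:,4]);print(nm,st[k],ce[k].round(1))
    ys,xs=np.where(l==k);
    top=(315+xs[ys<=ys.min()+1].mean(),225.+ys.min());print("top at z .083:",onz(D,*top,.083).round(4))
box(cv2.imread("pics/side0.png"),"before");n=env.read_camera("side")[:,:,::-1];box(np.ascontiguousarray(n),"after")
S=env.read_camera("scene")[:,:,::-1];d=cv2.absdiff(S,cv2.imread("pics/scene0.png")).max(2)>50
for n_,(u,v) in dict(mug=(113,258),pot=(431,181),brush=(482,210),weight=(183,337),tall=(276,303),wide=(316,295),graver=(315,225)).items(): print(n_,int(d[v-10:v+10,u-10:u+10].sum()))
```

```text
before [  2   1  20  25 237] [13.8 14.7]
top at z .083: [ 0.5524 -0.0402  0.083 ]
after [  2   1  18  24 212] [12.6 15.1]
top at z .083: [ 0.5517 -0.0404  0.083 ]
mug 0
pot 0
brush 0
weight 0
tall 0
wide 0
graver 0
```

```bash
python3 -c "
from workcell import env
print(env.hand_in())"
```

```text
the job is handed in; nothing more can be done
None
```

I loosened the lock ring, clamped the stone by turning the knob, swung the ring back to tight and handed the job in. The clock stood at about 21.5 s.

**Steps:**
- I gripped the peg and swung it about 49° (0.85 rad).
- I turned the bar knob about 62° clockwise, until the turning torque rose from about 0.29 to 0.41–0.42 N·m. That corresponds to roughly 11 N on the stone, somewhere between 9 and 14 N.
- I let go of the knob, swung the peg back and withdrew the arm.

**Last checks:**
- **Ring:** the wrist view puts the peg 4–5 mm past where it started, on the tight side. That is about −0.05 rad, so the ring is tight.
- **Other things on the table:** patches of the scene picture around each of the other things showed no change.
- **Stone:** in the side view its outline kept almost the same height and width (25 by 20 pixels before, 24 by 18 after), which fits it standing upright. The position part of this check was too coarse to confirm the stone's small shift, because the top point it gave hardly moved.
- **Clamping force:** this is inferred from torque and geometry only, as there is no direct reading. The torque readings were noisy by about ±0.04 N·m, or roughly ±3 N.

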